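# Stop the cassette jig rocking

## Task

The cassette jig on the bench rocks. Press down on the corners of its base plate with a fingertip to find the one that gives, then push that corner's stepped shim straight in under its foot until its upturned tab sits flat against the plate's edge. Only press and push: lift nothing, leave the jig, the other three shims and everything else where they are, and finish clear of the jig.

Things in the scene. Friction and masses are not known exactly. Their poses are not given: they have to be found in the camera images.
- plate: cassette jig: loose square steel base plate 190 x 190 x 10 mm, 5 kg, on 4 feet 12 mm across, bearing a sprocket cassette (113 mm wide, top 65 mm above plate). Origin: plate centre, at foot-sole level; plate top 30 mm above it and 35 mm above the bench; x, y along the edges. One foot is 4 mm short: that corner sinks 3-4 mm under 3-8 N and springs back; the others do not give
- corner_1 (a point): point on the plate's top right above the foot of corner 1, at x = +79, y = -79 mm in the plate's frame (16 mm in from both edges): the place to press that corner
- corner_2 (a point): point on the plate's top right above the foot of corner 2, at x = +79, y = +79 mm in the plate's frame (16 mm in from both edges): the place to press that corner
- corner_3 (a point): point on the plate's top right above the foot of corner 3, at x = -79, y = +79 mm in the plate's frame (16 mm in from both edges): the place to press that corner
- corner_4 (a point): point on the plate's top right above the foot of corner 4, at x = -79, y = -79 mm in the plate's frame (16 mm in from both edges): the place to press that corner
- shim_1: loose steel shim of corner 1, out of the plate's -y edge, 34 mm wide: upturned tab 4 mm thick, 38 mm high, then step 8.5 mm high to 27 mm, ramp to 32 mm, tongue 5 mm high to 55 mm. Origin: bench level, under tab's inner face; x points in along the tongue. Starts with the tab 23-29 mm off the edge; home: tab on the edge, step under the foot. Slides freely under a short foot, jams under a bearing one
- shim_2: loose steel shim of corner 2, out of the plate's +y edge, 34 mm wide: upturned tab 4 mm thick, 38 mm high, then step 8.5 mm high to 27 mm, ramp to 32 mm, tongue 5 mm high to 55 mm. Origin: bench level, under tab's inner face; x points in along the tongue. Starts with the tab 23-29 mm off the edge; home: tab on the edge, step under the foot. Slides freely under a short foot, jams under a bearing one
- shim_3: loose steel shim of corner 3, out of the plate's +y edge, 34 mm wide: upturned tab 4 mm thick, 38 mm high, then step 8.5 mm high to 27 mm, ramp to 32 mm, tongue 5 mm high to 55 mm. Origin: bench level, under tab's inner face; x points in along the tongue. Starts with the tab 23-29 mm off the edge; home: tab on the edge, step under the foot. Slides freely under a short foot, jams under a bearing one
- shim_4: loose steel shim of corner 4, out of the plate's -y edge, 34 mm wide: upturned tab 4 mm thick, 38 mm high, then step 8.5 mm high to 27 mm, ramp to 32 mm, tongue 5 mm high to 55 mm. Origin: bench level, under tab's inner face; x points in along the tongue. Starts with the tab 23-29 mm off the edge; home: tab on the edge, step under the foot. Slides freely under a short foot, jams under a bearing one
- oil_bottle: black plastic oil bottle, 48 mm across and 135 mm tall, standing beside the work; origin at the centre of its underside. Not part of the job
- cone_wrench: flat steel wrench, 170 mm long, lying on the bench. Not part of the job
- lockring_tool: steel lockring socket, 33 mm across and 44 mm high, standing on the bench; origin at the centre of its underside. Not part of the job
- parts_bowl: shallow aluminium bowl, 96 mm across and 30 mm high; origin at the centre of its underside. Not part of the job
Things that resemble listed ones, but are neither listed nor needed, are in the scene too. What is shaped like the shim_4 but purple is not meant.

How it is judged:
On the way, in this order (a step that is already met when the one before it is completed fails the run):
1. the rocking corner is pressed down: a corner of the plate sinks at least 2 mm under a finger, its shim not yet pushed in (contact force between the fingers and plate above 1 N and height (world z) of any of corner_1, corner_2, corner_3, corner_4 below 0.0328 m and not ((y of shim_1 in the frame of plate above -0.1 m and x of shim_1 in the frame of plate between 0.069 and 0.089 m and angle between shim_1's own z axis and vertical below 0.06 rad) or (y of shim_2 in the frame of plate below 0.1 m and x of shim_2 in the frame of plate between 0.069 and 0.089 m and angle between shim_2's own z axis and vertical below 0.06 rad) or (y of shim_3 in the frame of plate below 0.1 m and x of shim_3 in the frame of plate between -0.089 and -0.069 m and angle between shim_3's own z axis and vertical below 0.06 rad) or (y of shim_4 in the frame of plate above -0.1 m and x of shim_4 in the frame of plate between -0.089 and -0.069 m and angle between shim_4's own z axis and vertical below 0.06 rad))), for 0.1 s.
2. that corner's shim is pushed home: tab within 5 mm of the plate's edge, thick step under the foot ((((y of shim_1 in the frame of plate above -0.1 m and x of shim_1 in the frame of plate between 0.069 and 0.089 m and angle between shim_1's own z axis and vertical below 0.06 rad) and distance of each of shim_2, shim_3, shim_4 from where it was at the start of the episode below 0.008 m) or ((y of shim_2 in the frame of plate below 0.1 m and x of shim_2 in the frame of plate between 0.069 and 0.089 m and angle between shim_2's own z axis and vertical below 0.06 rad) and distance of each of shim_1, shim_3, shim_4 from where it was at the start of the episode below 0.008 m) or ((y of shim_3 in the frame of plate below 0.1 m and x of shim_3 in the frame of plate between -0.089 and -0.069 m and angle between shim_3's own z axis and vertical below 0.06 rad) and distance of each of shim_1, shim_2, shim_4 from where it was at the start of the episode below 0.008 m) or ((y of shim_4 in the frame of plate above -0.1 m and x of shim_4 in the frame of plate between -0.089 and -0.069 m and angle between shim_4's own z axis and vertical below 0.06 rad) and distance of each of shim_1, shim_2, shim_3 from where it was at the start of the episode below 0.008 m)) and angle between plate's own z axis and vertical below 0.007 rad), for 0.2 s.
At the end, for the whole second after the job is handed in: One shim, the rocking corner's, is flat and home: tab within 5 mm of the plate's edge, centred on the foot within 10 mm. The other shims are within 8 mm of their start, the plate level within 0.007 rad (nothing jacked up) and within 15 mm, the bystanders within 20 mm, all at rest (all of step 2 and distance of plate from where it was at the start of the episode below 0.015 m and linear speed of each of plate, shim_1, shim_2, shim_3, shim_4 below 0.01 m/s and distance of each of oil_bottle, cone_wrench, lockring_tool, parts_bowl from where it was at the start of the episode below 0.02 m); the robot touches nothing.
It fails at once if a bystander (oil bottle, wrench, lockring socket or bowl) is moved more than 20 mm (distance of any of oil_bottle, cone_wrench, lockring_tool, parts_bowl from where it was at the start of the episode above 0.02 m).
It fails at once if the jig is lifted: a corner of the plate rises more than 10 mm (height (world z) of any of corner_1, corner_2, corner_3, corner_4 above 0.045 m).
It fails at once if a shim is lifted: more than 8 mm off the bench (height (world z) of any of shim_1, shim_2, shim_3, shim_4 above 0.008 m).
It fails at once if the plate is shoved more than 20 mm along the bench (distance of plate from where it was at the start of the episode above 0.02 m).
It also fails if it takes over 54 s, if anything falls off the work surface, if the arm or the gripper's body presses on something with over 40 N, if the wrist force passes 120 N, or if a joint passes its speed limit or range.

## Robot

A 6-joint arm with a two-finger parallel gripper is mounted at the origin on the work surface. World frame = base frame: x ahead of the robot, y to its left, z up, the work surface at z = 0. Lengths are in m, angles in rad, forces in N, time in s.
With the tool pointing down it reaches from about 0.375 to 0.975 m from the base axis. Payload 3.8 kg.
Tool frame: the origin (TCP) lies midway between the tips of the shut fingers; the grasp point (between the pads) lies 19 mm behind it; z points along the fingers, y is the direction in which the jaws open and shut (so a half turn about z gives the same grasp; the last joint's range is limited). The gripper opens to 85 mm and grips with 20 to 120 N. Pads are 22 mm wide; open, the fingers measure 114 mm over their backs; the gripper's body (76 mm by 85 mm) begins 54 mm behind the grasp point. The pads swing forward as they close: fully open they stand 13 mm farther back than shut.
Start: joints at [-0.037, 0.264, 1.604, -0, 1.274, -0.037], TCP at [0.675, -0, 0.201] pointing down, gripper open.
Joint ranges: [-2.63, 2.63], [-0.94, 2.18], [0.31, 2.57], [-1.31, 4.45], [0, 2.66], [-2.55, 2.55]. Speed limits (rad/s): [2.57, 2.57, 3.14, 3.14, 3.14, 3.14].

## Interface

Orientations are given as a rotation vector (axis times angle).
In Python, from workcell import bot gives the robot as it stands. The module is installed in compiled form; this text tells all that it offers.
- The arm moves only by the tool move_arm, never from a script. Its argument "steps" is a list of rows, each a list of 5 numbers: the shift along the tool's x, y, z in mm, then the turn about the tool's z in degrees, then the opening in per cent of the stroke, from 0 (shut) to 100 (fully open). In form: [[tx, ty, tz, turn, claw], ...]. A call has 1 to 20 rows; each row is the pose to reach, as a shift and turn from the pose commanded when the call began, along the tool's axes at that moment; what a row does not reach only later rows make up. A row lasts 1/10 s, in which the tool goes at most 50 mm and 8.59 degrees, less where a joint would pass 70% of its speed; a pose out of reach is approached as far as the arm can. A call with a gripper value outside its range is refused whole. The fingers move at their own pace and stop on an object; "newtons" is the grip in N (left out, the last holds). Time passes only in rows, so rows that repeat a pose let the fingers close. It gives the time, the measured TCP pose, the force and the opening at its end, in the units of the state.
- bot.read_state(): the state, without advancing time (a new reading comes with each control period).
- bot.read_camera(name): name is "scene" or "side" or "wrist"; returns a dict with "pixels" (480x640x3 uint8, red, green, blue), "depth" (480x640 float32, m along the optical axis (not along the pixel's ray), 0 where there is no reading), "fovy" (degrees; the focal length in pixels is half the picture's height over the tangent of half this angle, whatever the lens; pixels are square), "cx", "cy" (the principal point, pixels), "xyz" and "attitude" of the camera in the world. Camera axes: x right, y up, looking along -z (the intrinsics and any distortion apply to the point x, -y, -z); pixel columns grow to the right and rows downward; lengths in m; the calibration is good to about 2 mm. A picture is of the moment at which its call begins.
- bot.finish_job(): hands the job in, once; it reports no verdict.
The state is a dict: "time": time; "q": joint angles; "joint_vel": joint speeds; "joint_torque": joint torques, N m; "tool_pos": TCP position; "tcp_rot": TCP orientation; "wrist_force": force on the tool from outside, world axes, zero at the start; "torque": the same for the moment, N m; "width": opening from 0.0 (shut) to 1.0 (fully open).
Only numpy, scipy, OpenCV 4.12 (cv2) and the standard library are available. Lean on these libraries where they do the work, as an engineer would, in place of code of your own. Each camera call takes 0.05 s, during which the arm holds its last target.

## Working session

There is one attempt and no reset: what is moved stays moved. The work goes in short steps, Python scripts to look and compute and a tool call to move; the robot and the scene stay as the last step left them, time stands still between calls to the robot, and variables do not carry over. Pictures are saved under pics/ and viewed, and the job is handed in when it is done.

Besides the shell and the picture viewer there is one more tool, called after "Call:" by a JSON object that holds its "method" and its "body". move_arm: Moves the arm, as the interface text tells. Its arguments: {"type":"object","properties":{"steps":{"type":"array","items":{"type":"array","items":{"type":"number"}}},"newtons":{"type":"number"}},"required":["steps"]}

```bash
mkdir -p pics; cat > h.py <<'E'
import numpy as np, cv2
from workcell import bot
from scipy.spatial.transform import Rotation as R
def att(c):
    a=np.array(c["attitude"],float)
    return a if a.shape==(3,3) else R.from_rotvec(a).as_matrix() if a.size==3 else None
def cap(n,f=None):
    c=bot.read_camera(n); np.savez(''+n+'.npz',**c)
    cv2.imwrite('pics/'+(f or n)+'.png',c["pixels"][:,:,::-1]); return c
def cloud(c):
    f=240/np.tan(np.radians(float(c["fovy"]))/2); d=c["depth"]
    v,u=np.mgrid[0:480,0:640]
    P=np.stack([(u-c["cx"])*d/f,-(v-c["cy"])*d/f,-d],-1)
    return P@att(c).T+np.array(c["xyz"])
E
python3 - <<'E'
from h import *
for n in ["scene","side","wrist"]:
    c=cap(n,n+'0'); print(n,{k:(v if k not in("pixels","depth") else v.shape) for k,v in c.items()})
print(bot.read_state())
E
```

```text
scene {'pixels': (480, 640, 3), 'depth': (480, 640), 'fovy': 48.05241493595365, 'cx': 316.12243089090975, 'cy': 238.8475938170287, 'xyz': array([ 0.84388721, -0.57103849,  1.06350359]), 'attitude': array([0.54726858, 0.15308071, 0.53457754])}
side {'pixels': (480, 640, 3), 'depth': (480, 640), 'fovy': 52.54311671416007, 'cx': 316.8900141162173, 'cy': 242.6122836498089, 'xyz': array([0.14237837, 0.60649283, 0.82184976]), 'attitude': array([ 0.26599903, -1.00931066, -2.41106042])}
wrist {'pixels': (480, 640, 3), 'depth': (480, 640), 'fovy': 59.277072225257, 'cx': 320.4176741960815, 'cy': 237.39739172145934, 'xyz': array([0.6750935 , 0.07687504, 0.37380705]), 'attitude': array([-3.05841240e-01,  1.66475207e-03, -2.47194178e-04])}
{'time': 0.15, 'q': array([-3.69185551e-02,  2.64607044e-01,  1.60505506e+00,  2.92164265e-06,
        1.27366930e+00, -3.68967744e-02]), 'joint_vel': array([-0.00106089,  0.00018918, -0.00271808, -0.00073451, -0.00091113,
        0.00186091]), 'joint_torque': array([-4.44535381e-04, -5.15905774e+01, -3.67958951e+01, -2.06692371e-04,
        8.09489022e-03,  2.50629785e-05]), 'tool_pos': array([6.74394039e-01, 9.06526613e-06, 1.99532730e-01]), 'tcp_rot': array([-2.22056401e+00, -2.22051374e+00,  1.85472557e-03]), 'wrist_force': array([-0.33527913,  0.36611908, -0.45223702]), 'torque': array([0.02122777, 0.05577077, 0.02208008]), 'width': 0.9975297164822956}
```

View pics/scene0.png

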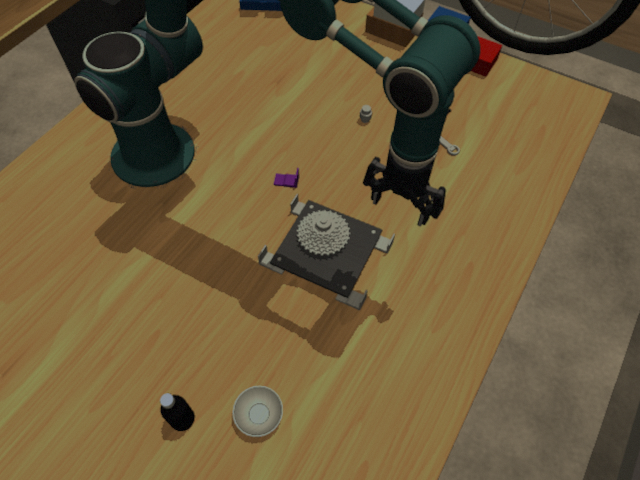

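View pics/side0.png

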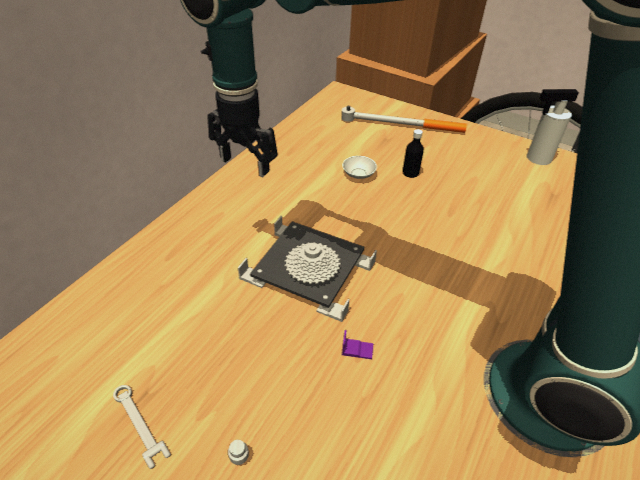

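View pics/wrist0.png

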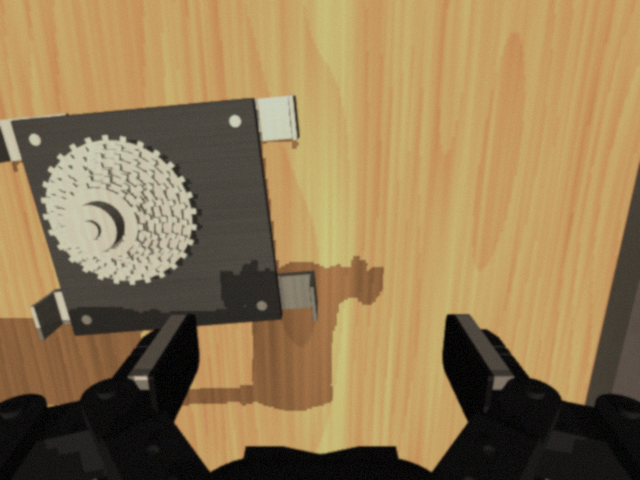

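The pictures show the jig at wrist (160,215), with 4 grey shims at wrist (15,140), (278,118), (300,293) and (50,312). Each sits by its own plate corner. The only look-alike is the loose purple shim at scene (286,181), which I won't use. Next I'll measure the plate and shims.

```bash
python3 - <<'E'
from h import *
for n in ["scene","side","wrist"]:
    c=dict(np.load(n+'.npz')); P=cloud(c); px=c["pixels"].astype(int)
    z=P[...,2]; ok=(c["depth"]>0)&(P[...,0]>.4)&(P[...,0]<.8)&(abs(P[...,1])<.35)
    b=ok&(abs(z)<.004); print(n,'bench z',np.median(z[ok&(z<.02)]))
    m=(ok&(abs(z-.035)<.006)&(px.max(-1)<90)).astype(np.uint8)
    m=cv2.morphologyEx(m,cv2.MORPH_OPEN,np.ones((3,3)))
    k,l,s,_=cv2.connectedComponentsWithStats(m); i=1+np.argmax(s[1:,4])
    q=P[l==i]; print(len(q),q.mean(0)); r=cv2.minAreaRect((q[:,:2]*1000).astype(np.float32)); print(r,cv2.boxPoints(r).round(1).tolist())
c=dict(np.load('wrist.npz')); im=c["pixels"][80:350,0:400,::-1]
cv2.imwrite('pics/w0crop.png',cv2.resize(im,None,fx=2,fy=2,interpolation=cv2.INTER_CUBIC))
E
```

```text
scene bench z 0.00031274897513333677
4238 [ 0.55123935 -0.03902843  0.03503376]
((536.3359375, -20.47069549560547), (190.93736267089844, 191.14303588867188), 4.972226142883301) [[432.8999938964844, 66.5], [449.5, -124.0], [639.7000122070312, -107.4000015258789], [623.2000122070312, 83.0]]
side bench z 9.375595646970991e-05
3526 [ 0.53459521 -0.00993841  0.03476457]
((535.8370361328125, -18.53807830810547), (189.7648162841797, 192.6171112060547), 5.390486240386963) [[432.29998779296875, 68.4000015258789], [450.3999938964844, -123.30000305175781], [639.2999877929688, -105.5], [621.2999877929688, 86.30000305175781]]
wrist bench z 0.0011376747571298085
31245 [ 0.55492269 -0.01591344  0.03586704]
((537.2515869140625, -21.218299865722656), (189.96499633789062, 189.82456970214844), 4.826206207275391) [[434.6000061035156, 65.4000015258789], [450.6000061035156, -123.80000305175781], [639.9000244140625, -107.80000305175781], [623.9000244140625, 81.30000305175781]]
```

View pics/w0crop.png

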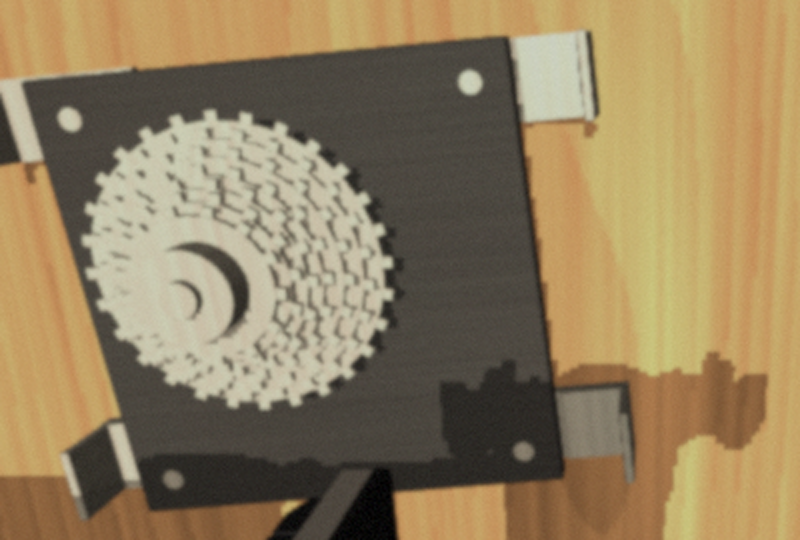

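Plate centre is about (537,-20) mm, turned +4.9°. In world mm, the press points are NE (609,65), SE (622,-92), NW (451,52) and SW (465,-106). With the tool's axes, tx is world y, ty is world x and tz is down. I'll shut the fingers and go above NE.

Call:
{"method": "move_arm", "body": {"steps": [[20,-20,10,0,0],[45,-45,20,0,0],[65,-66,40,0,0],[65,-66,70,0,0],[65,-66,100,0,0],[65,-66,125,0,0],[65,-66,140,0,0],[65,-66,150,0,0],[65,-66,150,0,0],[65,-66,150,0,0]]}}

```text
time: 1.15
tool_pos: [0.6099, 0.065, 0.0515]
tcp_rot: [2.221, 2.221, 0.002]
wrist_force: [0.4, 0.5, 0.2]
width: 0.002
```

Call:
{"method": "move_arm", "body": {"steps": [[0,0,6,0,0],[0,0,11,0,0],[0,0,14,0,0],[0,0,16,0,0],[0,0,17,0,0],[0,0,17,0,0],[0,0,17,0,0]]}}

```text
time: 1.85
tool_pos: [0.6091, 0.065, 0.0337]
tcp_rot: [2.221, 2.221, 0.0]
wrist_force: [-0.6, -0.1, -0.7]
width: 0.0
```

```bash
python3 - <<'E'
from h import *
c=cap('side','side1');cv2.imwrite('pics/side1c.png',cv2.resize(c["pixels"][180:340,180:420,::-1],None,fx=3,fy=3,interpolation=cv2.INTER_CUBIC))
s=bot.read_state();print(s["tool_pos"],s["wrist_force"])
E
```

```text
[0.6091827  0.06504126 0.0337523 ] [-0.28265315 -0.24629152  0.27871183]
```

View pics/side1c.png

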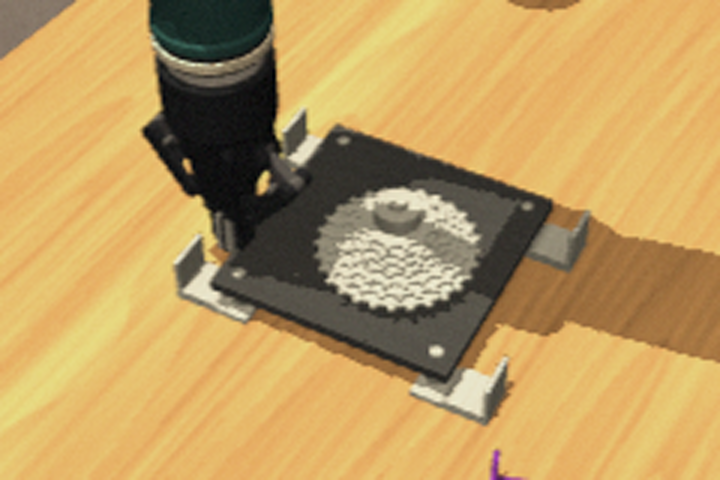

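```bash
cat >> h.py <<'E'
def proj(c,p):
    f=240/np.tan(np.radians(float(c["fovy"]))/2); q=(np.array(p)-c["xyz"])@att(c)
    return np.array([c["cx"]+f*q[...,0]/-q[...,2], c["cy"]-f*q[...,1]/-q[...,2]]).T
E
python3 - <<'E'
from h import *
for n,o in(('side',(180,180)),):
    c=dict(np.load(n+'.npz'))
    p=proj(c,[[.6091,.065,.0337],[.6086,.0652,.035],[.4512,.0516,.035],[.6222,-.0922,.035],[.4648,-.1058,.035]]); print(n,p.round(1).tolist(),((p-o)*3).round().tolist())
c=cap('scene','scene1'); p=proj(c,[[.6091,.065,.0337],[.6086,.0652,.035]]);print(p)
x,y=map(int,p[0]);cv2.imwrite('pics/scene1c.png',cv2.resize(c["pixels"][y-80:y+80,x-110:x+90,::-1],None,fx=4,fy=4,interpolation=cv2.INTER_CUBIC))
E
```

```text
side [[259.0, 270.4], [259.1, 270.2], [324.6, 296.4], [294.0, 226.2], [355.1, 248.1]] [[237.0, 271.0], [237.0, 271.0], [434.0, 349.0], [342.0, 139.0], [525.0, 204.0]]
[[373.45842196 232.34087642]
 [373.35816502 231.87152422]]
```

View pics/scene1c.png

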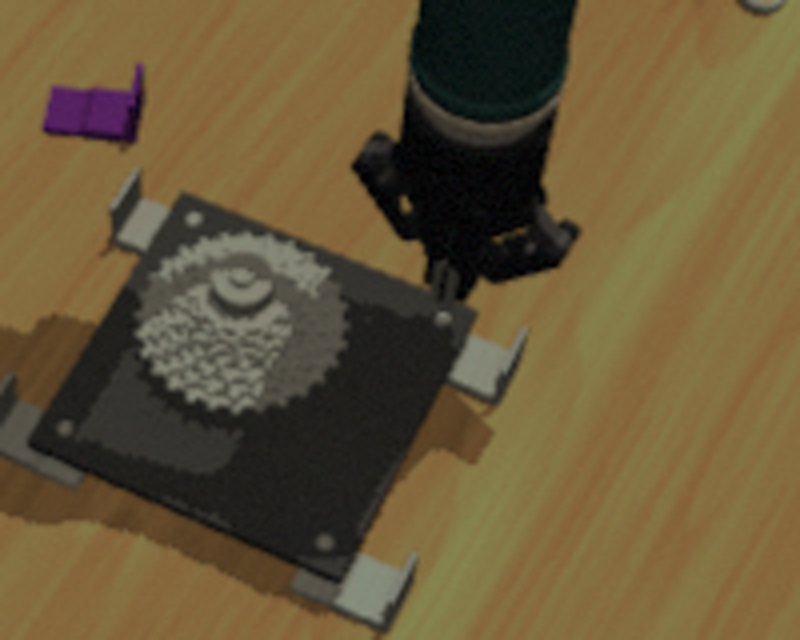

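```bash
python3 - <<'E'
from h import *
o=[]
for n,(x,y) in(('side',(259,262)),('scene',(373,225))):
    c=dict(np.load(n+'.npz')); im=c["pixels"][y-30:y+30,x-35:x+35,::-1]
    im=(255*(im/255.)**.5).astype(np.uint8)
    o.append(cv2.resize(im,None,fx=5.7,fy=5.7,interpolation=cv2.INTER_CUBIC))
    P=cloud(c); print(n); print((P[y-14:y+16:2,x-8:x+10:2,2]*1000).round().astype(int))
cv2.imwrite('pics/tip1.png',np.hstack(o))
E
```

```text
side
[[111 110 121 121 120 120 123 132 136]
 [108 101 113 115 112 119 123 127 129]
 [ 99 101 108 109 107 113 116 119 123]
 [ 92  97  99  97 102  90 112 113  37]
 [ 86  87  93  92  92  91  85  35  35]
 [ 72  83  82  85  85  85  78  36  34]
 [ -2  75  77  79  82  79  35  35  34]
 [ -1  70  72  73  74  37  34  34  33]
 [  0   1  -3  65  34  35  33  37  33]
 [ -2   0  36  36  33  36  34  35  34]
 [  9  34  34  36  36  33  35  36  34]
 [ 12  36  33  39  35  36  35  33  33]
 [ 34  34  37  32  34  32  34  36  36]
 [ 33  36  36  35  34  36  35  34  35]
 [ 28  31  34  34  36  34  32  35  35]]
scene
[[112 110 120 133 132 116 142 145 148]
 [  4  -2 116 115 119 109 134 135 141]
 [ -2  -1  -2 109 113 106 118 134 132]
 [  2   2   1  90 107  99 112 117 119]
 [ -3   0  85  87  92 100 109 108 103]
 [  3   1  75  86  88  93  96  95  96]
 [ 36  37   0  78  83  82  84  86  79]
 [ 34  35  34  75  77  79  74  77  -2]
 [ 31  39  41  35  35  73  35  -2   1]
 [ 35  32  35  35  36  36  33  34  33]
 [ 35  34  36  35  36  38  34  38  35]
 [ 34  34  34  34  39  34  36  36   4]
 [ 37  35  38  34  35  33  37  33   8]
 [ 33  37  34  35  35  33  34   6   8]
 [ 37  35  32  36  34  33  37  10   6]]
```

View pics/tip1.png

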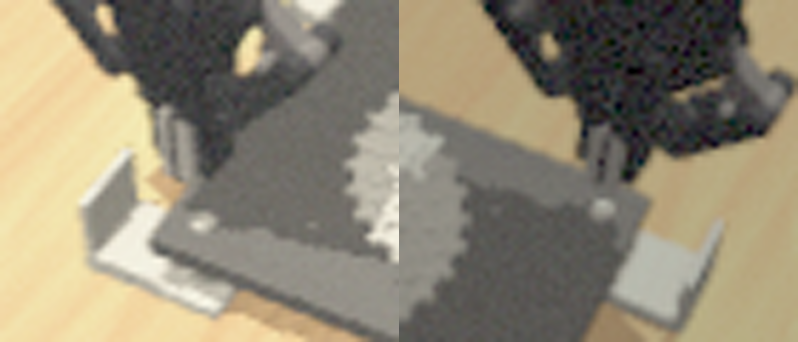

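```bash
python3 - <<'E'
from h import *
print(bot.read_state()["tool_pos"],bot.read_state()["width"])
for n in('side','scene'):
    c=dict(np.load(n+'.npz')); P=cloud(c)
    m=(abs(P[...,0]-.609)<.03)&(abs(P[...,1]-.065)<.04)&(P[...,2]>.044)&(P[...,2]<.09)
    q=P[m]*1000; q=q[np.argsort(q[:,2])]; print(n,len(q)); print(q[:25].round().astype(int).tolist())
E
```

```text
[0.60916661 0.06501871 0.03376699] -0.00012448337190211495
side 90
[[604, 69, 64], [605, 74, 65], [603, 73, 65], [611, 76, 67], [606, 76, 67], [609, 75, 67], [616, 77, 67], [603, 73, 68], [613, 78, 70], [610, 77, 70], [605, 77, 71], [622, 72, 72], [607, 77, 72], [604, 75, 73], [602, 74, 73], [602, 78, 73], [600, 73, 74], [614, 79, 74], [599, 63, 74], [611, 75, 74], [603, 73, 74], [615, 77, 75], [597, 73, 75], [597, 66, 75], [609, 78, 75]]
scene 65
[[615, 60, 62], [616, 58, 70], [607, 55, 71], [614, 60, 71], [609, 56, 72], [606, 57, 72], [612, 54, 72], [611, 57, 72], [599, 61, 73], [614, 55, 73], [616, 61, 74], [603, 56, 75], [617, 58, 75], [619, 60, 75], [605, 54, 75], [614, 56, 75], [596, 61, 75], [609, 55, 77], [620, 61, 77], [622, 59, 77], [616, 61, 78], [603, 56, 78], [623, 65, 78], [611, 55, 78], [613, 56, 79]]
```

```bash
python3 - <<'E'
from h import *
# start pictures were overwritten for side/scene; wrist npz is from start (TCP .675,0,.1995 open)
c=dict(np.load('wrist.npz')); P=cloud(c); m=(P[...,2]>.12)&(c["depth"]>0)
print('start wrist: lowest finger z', np.percentile(P[m][:,2],[0,1,5]))
w=cap('wrist','wrist1'); c=cap('side','side2'); P=cloud(c)
m=(abs(P[...,0]-.609)<.12)&(abs(P[...,1]-.065)<.12)&(P[...,2]>.1)
# profile of the hand by height
for z in range(60,260,10):
    k=(abs(P[...,2]*1000-z)<5)&(abs(P[...,0]-.609)<.08)&(abs(P[...,1]-.065)<.08)
    q=P[k]*1000
    if len(q): print(z,len(q),q.min(0).round()[:2],q.max(0).round()[:2])
E
```

```text
start wrist: lowest finger z [0.24266726 0.24877976 0.25779781]
60 134 [529. -13.] [604.  72.]
70 87 [529.  -8.] [621.  78.]
80 117 [529. -13.] [623.  79.]
90 56 [529. -13.] [622.  79.]
100 40 [529.  -8.] [623.  79.]
110 58 [579.  60.] [642.  81.]
120 123 [570.  53.] [647.  81.]
130 101 [562.  50.] [657.  85.]
140 133 [556.  64.] [666.  85.]
150 168 [548.  52.] [671.  85.]
160 210 [548.  55.] [669.  87.]
170 124 [562.  57.] [628.  87.]
180 65 [568.  58.] [596.  79.]
190 44 [571.  57.] [614. 103.]
200 142 [571.  44.] [636. 105.]
210 159 [571.  52.] [633. 105.]
220 149 [572.  50.] [637. 105.]
230 168 [571.  46.] [632. 106.]
240 269 [572.  41.] [642. 105.]
250 52 [572.  53.] [628. 104.]
```

View pics/wrist1.png

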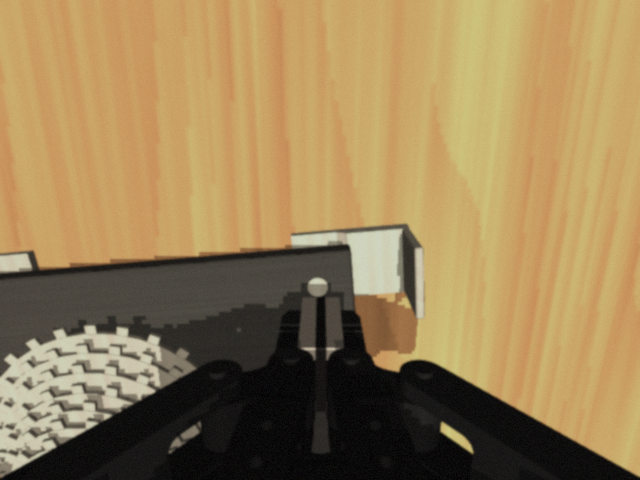

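In every view the fingertips are about 30 mm above the reported TCP: tips at z≈65 against a reported 34, and the same offset shows in the start picture. The xy position agrees. I'll trust the images and force readings, and go down carefully until I feel contact.

Call:
{"method": "move_arm", "body": {"steps": [[0,0,6,0,0],[0,0,12,0,0],[0,0,18,0,0],[0,0,22,0,0],[0,0,25,0,0],[0,0,25,0,0],[0,0,25,0,0],[0,0,25,0,0]]}}

```text
time: 2.85
tool_pos: [0.6093, 0.065, 0.0089]
tcp_rot: [2.221, 2.221, 0.001]
wrist_force: [0.3, 0.4, 0.3]
width: -0.002
```

```bash
python3 - <<'E'
from h import *
s=bot.read_state();print(s["tool_pos"],s["wrist_force"])
for n in('side','scene'):
    c=cap(n); P=cloud(c); X,Y=.609,.065
    m=(abs(P[...,0]-X)<.02)&(abs(P[...,1]-Y)<.02)&(P[...,2]>.028)&(P[...,2]<.09)
    print(n,np.sort(P[m][:,2]*1000).round()[:60:3], len(P[m]))
E
```

```text
[0.60933799 0.06502488 0.00888571] [0.31548464 0.35528752 0.28474377]
side [28. 29. 29. 30. 31. 32. 32. 32. 32. 33. 33. 33. 33. 33. 33. 34. 34. 34.
 34. 34.] 326
scene [29. 31. 31. 31. 32. 32. 33. 33. 33. 33. 33. 33. 34. 34. 34. 34. 34. 34.
 35. 35.] 285
```

No contact yet, with the tip about 4 mm above the plate. I'll step down 2 mm at a time.

Call:
{"method": "move_arm", "body": {"steps": [[0,0,1,0,0],[0,0,2,0,0],[0,0,3,0,0],[0,0,3,0,0],[0,0,3,0,0]]}}

```text
time: 3.45
tool_pos: [0.6089, 0.065, 0.0055]
tcp_rot: [-2.221, -2.221, 0.0]
wrist_force: [0.5, -0.0, 0.1]
width: -0.001
```

Call:
{"method": "move_arm", "body": {"steps": [[0,0,1,0,0],[0,0,2,0,0],[0,0,2,0,0],[0,0,2,0,0]]}}

```text
time: 3.85
tool_pos: [0.6092, 0.065, 0.0042]
tcp_rot: [2.221, 2.221, 0.0]
wrist_force: [-1.6, -1.1, 5.5]
width: 0.0
```

Call:
{"method": "move_arm", "body": {"steps": [[0,0,1,0,0],[0,0,1,0,0],[0,0,1,0,0]]}}

```text
time: 4.15
tool_pos: [0.6092, 0.065, 0.0041]
tcp_rot: [2.221, 2.221, 0.0]
wrist_force: [-4.9, 0.2, 10.1]
width: 0.002
```

NE is firm: 10 N with no travel, and contact at reported z≈4.5 mm. SE is next.

Call:
{"method": "move_arm", "body": {"steps": [[0,0,-30,0,0],[0,0,-70,0,0],[-40,4,-75,0,0],[-80,8,-75,0,0],[-120,12,-75,0,0],[-150,13,-75,0,0],[-157,13,-70,0,0],[-157,13,-45,0,0],[-157,13,-25,0,0],[-157,13,-12,0,0],[-157,13,-7,0,0],[-157,13,-4,0,0],[-157,13,-4,0,0],[-157,13,-4,0,0]]}}

```text
time: 5.55
tool_pos: [0.6229, -0.0919, 0.0076]
tcp_rot: [2.22, 2.221, 0.002]
wrist_force: [0.3, 0.4, 0.9]
width: -0.002
```

Call:
{"method": "move_arm", "body": {"steps": [[0,0,1,0,0],[0,0,2,0,0],[0,0,3,0,0],[0,0,3,0,0]]}}

```text
time: 5.95
tool_pos: [0.6223, -0.0921, 0.0041]
tcp_rot: [2.221, 2.221, 0.001]
wrist_force: [0.1, -0.0, 2.5]
width: -0.001
```

Call:
{"method": "move_arm", "body": {"steps": [[0,0,1,0,0],[0,0,1,0,0],[0,0,1,0,0]]}}

```text
time: 6.25
tool_pos: [0.6225, -0.0922, 0.0031]
tcp_rot: [2.221, 2.221, 0.001]
wrist_force: [-0.4, -0.5, 4.8]
width: 0.005
```

Call:
{"method": "move_arm", "body": {"steps": [[0,0,1,0,0],[0,0,2,0,0],[0,0,2,0,0],[0,0,2,0,0]]}}

```text
time: 6.65
tool_pos: [0.6229, -0.0925, 0.0011]
tcp_rot: [2.22, 2.22, 0.001]
wrist_force: [1.8, -1.6, 5.3]
width: 0.001
```

```bash
python3 - <<'E'
from h import *
s=bot.read_state();print(s["tool_pos"],s["wrist_force"])
C=np.array([.5367,-.0203]);a=np.radians(4.9);e1=np.array([np.cos(a),np.sin(a)]);e2=np.array([-e1[1],e1[0]])
for n in('scene','side','wrist'):
    c=cap(n,n+'_press'); P=cloud(c); L=np.stack([(P[...,:2]-C)@e1,(P[...,:2]-C)@e2],-1)*1000
    m=(abs(L).max(-1)<92)&(np.hypot(L[...,0],L[...,1])>64)&(abs(P[...,2]-.034)<.007)
    A=np.c_[L[m],np.ones(m.sum())]; r=np.linalg.lstsq(A,P[m][:,2]*1000,rcond=None)[0]
    for k,(i,j) in dict(NE=(79,79),SE=(79,-79),NW=(-79,79),SW=(-79,-79)).items(): print(n,k,(r@[i,j,1]).round(2),end=' ')
    print()
E
```

```text
[ 0.62290451 -0.09250476  0.00105953] [ 1.78543507 -1.61172006  5.26367174]
scene NE 35.0 scene SE 32.06 scene NW 38.11 scene SW 35.18 
side NE 34.94 side SE 31.79 side NW 38.02 side SW 34.87 
wrist NE 35.86 wrist SE 32.91 wrist NW 38.7 wrist SW 35.75
```

SE gives: the tip has sunk about 3.4 mm at 5 N, and the plane fit puts SE at 32 mm and NW at 38 mm. I'll hold briefly, then back off and measure the SE shim.

Call:
{"method": "move_arm", "body": {"steps": [[0,0,0.3,0,0],[0,0,0.3,0,0],[0,0,0,0,0],[0,0,-10,0,0],[0,0,-50,0,0],[-10,45,-90,0,0],[-20,90,-100,0,0],[-20,90,-100,0,0]]}}

```text
time: 7.6
tool_pos: [0.7178, -0.1129, 0.1043]
tcp_rot: [2.217, 2.217, 0.008]
wrist_force: [0.8, 0.4, 0.8]
width: -0.001
```

```bash
python3 - <<'E'
from h import *
C=np.array([.5367,-.0203]);a=np.radians(4.9);e1=np.array([np.cos(a),np.sin(a)]);e2=np.array([-e1[1],e1[0]])
o=[]
for n in('scene','side','wrist'):
    c=cap(n,n+'_shim'); P=cloud(c); L=np.stack([(P[...,:2]-C)@e1,(P[...,:2]-C)@e2],-1)*1000
    m=(abs(L).max(-1)<92)&(np.hypot(L[...,0],L[...,1])>64)&(abs(P[...,2]-.034)<.007)
    A=np.c_[L[m],np.ones(m.sum())]; r=np.linalg.lstsq(A,P[m][:,2]*1000,rcond=None)[0]
    print(n,[(r@[i,j,1]).round(2) for i,j in((79,79),(79,-79),(-79,79),(-79,-79))])
    z=P[...,2]*1000
    t=(L[...,0]>105)&(L[...,0]<145)&(abs(L[...,1]+79)<45)&(z>14)&(z<46)
    s=(L[...,0]>97)&(L[...,0]<140)&(abs(L[...,1]+79)<45)&(z>5)&(z<12)
    for nm,k in(('tab',t),('step',s)):
        if k.sum()>4:
            q=L[k]; print(nm,k.sum(),np.percentile(q,[2,50,98],0).round(1).tolist(),'z',np.percentile(z[k],[2,98]).round(),
             'line',cv2.fitLine(q.astype(np.float32),cv2.DIST_HUBER,0,.01,.01).ravel().round(2).tolist())
    p=proj(c,[*(C+(e1*.115-e2*.079)),.02]) if 0 else proj(c,np.r_[C+e1*.115-e2*.079,.02]); x,y=map(int,p); print(p)
    x=np.clip(x,35,605);y=np.clip(y,35,445);o.append(cv2.resize(c["pixels"][y-35:y+35,x-35:x+35,::-1],(260,260),interpolation=cv2.INTER_CUBIC))
cv2.imwrite('pics/shim.png',np.hstack(o))
E
```

```text
scene [np.float64(35.26), np.float64(34.91), np.float64(35.66), np.float64(35.31)]
tab 58 [[122.6, -97.3], [125.6, -83.1], [126.8, -63.6]] z [15. 41.] line [0.009999999776482582, 1.0, 125.61000061035156, -81.41999816894531]
step 151 [[97.7, -97.0], [108.7, -80.7], [126.3, -61.8]] z [ 5. 12.] line [0.03999999910593033, -1.0, 108.61000061035156, -80.12000274658203]
[358.96900955 297.36666696]
side [np.float64(34.93), np.float64(34.85), np.float64(34.93), np.float64(34.86)]
tab 74 [[121.5, -96.4], [123.5, -77.5], [126.8, -62.2]] z [15. 39.] line [0.0, 1.0, 123.44999694824219, -75.11000061035156]
step 71 [[109.2, -95.5], [118.4, -78.1], [124.6, -60.8]] z [ 6. 12.] line [0.07000000029802322, 1.0, 118.0199966430664, -78.06999969482422]
[281.11522065 226.01678621]
wrist [np.float64(35.98), np.float64(35.84), np.float64(35.95), np.float64(35.82)]
tab 846 [[123.0, -96.8], [126.5, -79.7], [127.0, -64.1]] z [15. 40.] line [0.009999999776482582, -1.0, 126.52999877929688, -79.56999969482422]
step 1773 [[97.4, -97.4], [107.7, -79.8], [126.8, -64.1]] z [ 7. 11.] line [0.1599999964237213, 0.9900000095367432, 107.69999694824219, -80.3499984741211]
[230.69543615 196.6860751 ]
```

View pics/shim.png

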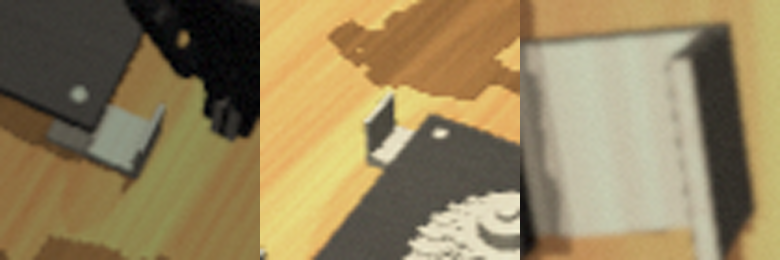

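View pics/wrist_shim.png

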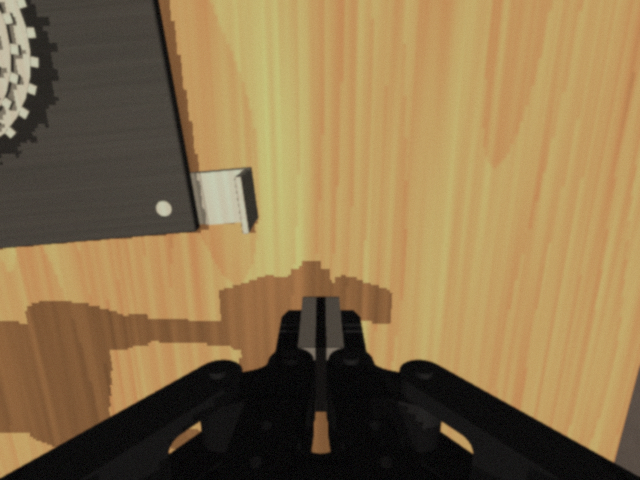

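The plate has sprung back level. The SE shim's tab spans 123–127 mm out from the plate centre, centred at -80 mm sideways and parallel to the edge, so it needs about 28 mm of push. I'll lower the shut fingers outside the tab, turned to the plate's heading.

Call:
{"method": "move_arm", "body": {"steps": [[10,-6,20,-2,0],[20,-12,45,-4,0],[25,-14,70,-4.9,0],[25,-14,90,-4.9,0],[25,-14,105,-4.9,0],[25,-14,114,-4.9,0],[25,-14,118,-4.9,0],[25,-14,118,-4.9,0],[25,-14,118,-4.9,0],[25,-14,118,-4.9,0]]}}

```text
time: 8.75
tool_pos: [0.6992, -0.0873, -0.016]
tcp_rot: [2.123, 2.313, 0.002]
wrist_force: [0.6, 0.0, 0.6]
width: -0.001
```

```bash
python3 - <<'E'
from h import *
s=bot.read_state();print(s["tool_pos"],s["wrist_force"]);print(R.from_rotvec(s["tcp_rot"]).as_matrix().round(3))
C=np.array([.5367,-.0203]);a=np.radians(4.9);e1=np.array([np.cos(a),np.sin(a)]);e2=np.array([-e1[1],e1[0]])
d=s["tool_pos"][:2]-C; print('tcp L',d@e1*1e3,d@e2*1e3)
o=[]
for n in('scene','side','wrist'):
    c=cap(n,n+'_pre'); P=cloud(c); L=np.stack([(P[...,:2]-C)@e1,(P[...,:2]-C)@e2],-1)*1000; z=P[...,2]*1000
    for lo,hi in((4,12),(12,20),(20,30),(30,45)):
        k=(L[...,0]>130)&(L[...,0]<185)&(abs(L[...,1]+79)<35)&(z>lo)&(z<hi)
        if k.sum()>3: print(n,lo,hi,k.sum(),np.percentile(L[k],[3,97],0).round(1).tolist())
    x,y=map(int,proj(c,np.r_[C+e1*.135-e2*.079,.02]))
    x=np.clip(x,45,595);y=np.clip(y,45,435);o.append(cv2.resize(c["pixels"][y-45:y+45,x-45:x+45,::-1],(260,260),interpolation=cv2.INTER_CUBIC))
cv2.imwrite('pics/pre.png',np.hstack(o))
E
```

```text
[ 0.69915693 -0.08728878 -0.01600889] [0.64638598 0.04028894 0.55130928]
[[-0.085  0.996  0.002]
 [ 0.996  0.085 -0.   ]
 [-0.001  0.002 -1.   ]]
tcp L 156.14122122721713 -80.62052680522123
scene 4 12 10 [[131.5, -110.8], [172.7, -70.8]]
scene 20 30 28 [[142.8, -91.5], [169.6, -77.2]]
scene 30 45 41 [[144.5, -90.9], [169.6, -84.4]]
side 12 20 6 [[151.5, -74.0], [162.2, -68.5]]
side 20 30 32 [[143.0, -84.7], [170.5, -66.1]]
side 30 45 58 [[142.1, -86.1], [168.9, -66.0]]
wrist 12 20 31 [[151.8, -70.4], [162.0, -69.8]]
wrist 20 30 863 [[143.9, -74.3], [168.5, -69.4]]
wrist 30 45 1936 [[143.5, -74.4], [169.1, -69.3]]
```

View pics/pre.png

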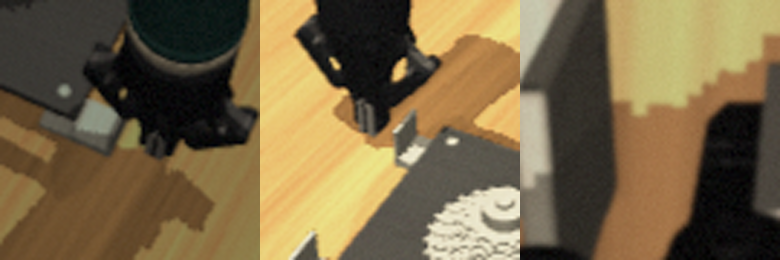

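The tool is at 156 mm out, and the fingers are ±13.5 mm thick above their tapered tips. That leaves about 15 mm free and then 28 mm of push, roughly 43–44 mm in total. I'll drop 7 mm to push low, then push part-way and check.

Call:
{"method": "move_arm", "body": {"steps": [[0,0,4,0,0],[0,-4,7,0,0],[0,-8,7,0,0],[0,-12,7,0,0],[0,-14,7,0,0],[0,-16,7,0,0],[0,-18,7,0,0],[0,-20,7,0,0],[0,-22,7,0,0],[0,-24,7,0,0],[0,-26,7,0,0],[0,-28,7,0,0],[0,-30,7,0,0],[0,-30,7,0,0],[0,-30,7,0,0]]}}

```text
time: 10.4
tool_pos: [0.6678, -0.0896, -0.0245]
tcp_rot: [-2.124, -2.314, 0.0]
wrist_force: [0.6, -1.0, 0.7]
width: -0.002
```

```bash
cat > chk.py <<'E'
from h import *
s=bot.read_state();print(s["time"],s["tool_pos"],s["wrist_force"])
C=np.array([.5367,-.0203]);a=np.radians(4.9);e1=np.array([np.cos(a),np.sin(a)]);e2=np.array([-e1[1],e1[0]])
d=s["tool_pos"][:2]-C; print('tcp L',d@e1*1e3,d@e2*1e3)
import sys; tag=sys.argv[1]
o=[]
for n in('scene','side','wrist'):
    c=cap(n,n+tag); P=cloud(c); L=np.stack([(P[...,:2]-C)@e1,(P[...,:2]-C)@e2],-1)*1000; z=P[...,2]*1000
    m=(abs(L).max(-1)<90)&(np.hypot(L[...,0],L[...,1])>64)&(abs(z-34)<7)
    if m.sum()>500:
        A=np.c_[L[m],np.ones(m.sum())]; r=np.linalg.lstsq(A,z[m],rcond=None)[0]
        print(n,'NE SE NW SW',[float((r@[i,j,1]).round(2)) for i,j in((79,79),(79,-79),(-79,79),(-79,-79))])
    k=(L[...,0]>97)&(L[...,0]<130)&(abs(L[...,1]+79)<30)&(z>12)&(z<43)&(c["pixels"].max(-1)>90)
    if k.sum()>3: print(n,'tab-ish',k.sum(),np.percentile(L[k],[3,50,97],0).round(1).tolist(),z[k].max().round(1))
    x,y=map(int,proj(c,np.r_[C+e1*.11-e2*.079,.02]))
    x=np.clip(x,40,600);y=np.clip(y,40,440);o.append(cv2.resize(c["pixels"][y-40:y+40,x-40:x+40,::-1],(265,265),interpolation=cv2.INTER_CUBIC))
cv2.imwrite('pics/c'+tag+'.png',np.hstack(o))
E
python3 chk.py _p1
```

```text
10.4 [ 0.66781594 -0.08956521 -0.02450839] [ 0.61949297 -0.9600413   0.73398118]
tcp L 124.72032911867689 -80.21158312121173
scene NE SE NW SW [35.5, 34.92, 35.72, 35.14]
scene tab-ish 4 [[101.3, -94.4], [104.5, -90.8], [108.0, -86.2]] 39.6
side NE SE NW SW [34.77, 34.81, 34.85, 34.89]
side tab-ish 55 [[106.9, -95.0], [109.3, -68.3], [128.4, -61.2]] 42.9
wrist NE SE NW SW [35.97, 35.86, 35.85, 35.74]
wrist tab-ish 747 [[107.4, -77.6], [109.1, -68.5], [120.5, -63.9]] 42.7
```

View pics/c_p1.png

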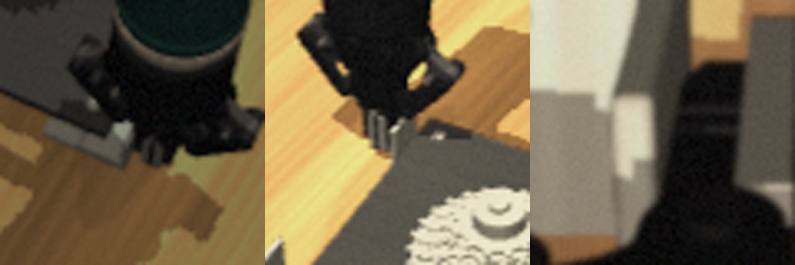

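The shim slides freely: the tab's inner face is at about 107 mm, with 12 mm left to go. The plate is level and hasn't moved, so I'll keep pushing.

Call:
{"method": "move_arm", "body": {"steps": [[0,-2,0,0,0],[0,-4,0,0,0],[0,-6,0,0,0],[0,-8,0,0,0],[0,-9,0,0,0],[0,-10,0,0,0],[0,-10,0,0,0],[0,-10,0,0,0]]}}

```text
time: 11.35
tool_pos: [0.658, -0.0904, -0.0244]
tcp_rot: [-2.124, -2.314, 0.0]
wrist_force: [0.6, -0.4, -0.4]
width: -0.001
```

```bash
python3 chk.py _p2
```

```text
11.35 [ 0.65802998 -0.09041788 -0.02440315] [ 0.5749451  -0.41302466 -0.4467121 ]
tcp L 114.89730221192438 -80.22525383373508
scene NE SE NW SW [35.46, 34.94, 35.52, 35.0]
side NE SE NW SW [34.89, 34.72, 35.03, 34.87]
side tab-ish 45 [[98.2, -77.6], [109.9, -68.7], [128.3, -63.4]] 42.2
wrist NE SE NW SW [35.96, 35.86, 35.92, 35.82]
wrist tab-ish 1631 [[97.6, -76.7], [100.9, -69.4], [121.7, -63.9]] 42.9
```

View pics/c_p2.png

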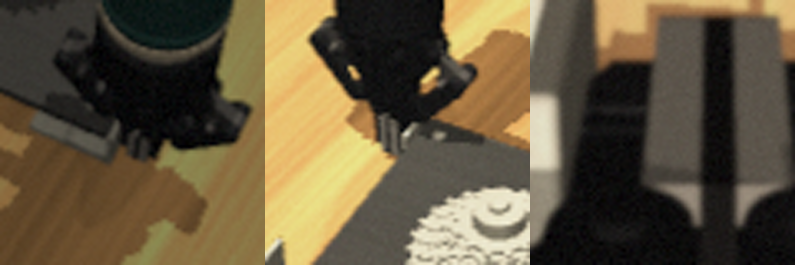

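About 2 mm is left, so I'll finish in small steps until the force shows contact.

Call:
{"method": "move_arm", "body": {"steps": [[0,-0.5,0,0,0],[0,-1,0,0,0],[0,-1.5,0,0,0],[0,-2,0,0,0],[0,-2,0,0,0]]}}

```text
time: 12.0
tool_pos: [0.6561, -0.0906, -0.0244]
tcp_rot: [2.124, 2.314, 0.0]
wrist_force: [1.0, -0.5, 0.2]
width: 0.001
```

Call:
{"method": "move_arm", "body": {"steps": [[0,-0.5,0,0,0],[0,-1,0,0,0],[0,-1,0,0,0]]}}

```text
time: 12.3
tool_pos: [0.6555, -0.0907, -0.0243]
tcp_rot: [2.124, 2.314, 0.001]
wrist_force: [2.5, 0.3, -0.6]
width: 0.003
```

Call:
{"method": "move_arm", "body": {"steps": [[0,-0.5,0,0,0],[0,-1,0,0,0],[0,-1,0,0,0]]}}

```text
time: 12.6
tool_pos: [0.6554, -0.0907, -0.0242]
tcp_rot: [2.123, 2.313, 0.003]
wrist_force: [5.3, 1.0, -3.9]
width: -0.0
```

```bash
python3 chk.py _p3
```

```text
12.6 [ 0.65544882 -0.09067533 -0.02419735] [ 5.30414367  1.03693478 -3.88633367]
tcp L 112.30358878897832 -80.26129009630652
scene NE SE NW SW [35.34, 34.85, 35.62, 35.13]
side NE SE NW SW [34.9, 34.8, 34.96, 34.85]
side tab-ish 35 [[97.4, -76.9], [109.5, -68.7], [125.7, -66.1]] 42.6
wrist NE SE NW SW [36.03, 35.91, 35.98, 35.86]
wrist tab-ish 1286 [[97.2, -73.8], [109.3, -69.5], [119.3, -64.1]] 42.9
```

View pics/c_p3.png

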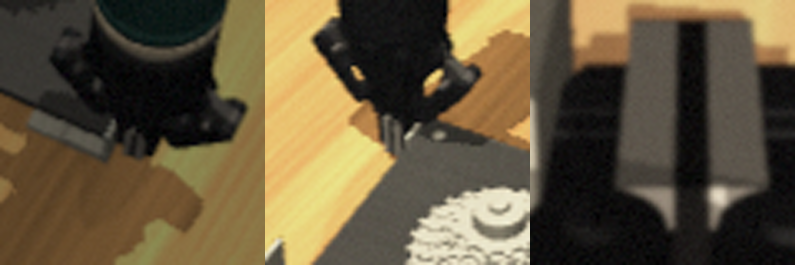

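The force rises to 5 N and motion has stopped at 112.3 mm, which matches the predicted home position. I'll back straight out, rise, and check.

Call:
{"method": "move_arm", "body": {"steps": [[0,3,0,0,0],[0,10,0,0,0],[0,25,0,0,0],[0,40,0,0,0],[0,45,-20,0,0],[0,50,-60,0,0],[0,60,-110,0,0],[0,90,-150,0,0],[0,120,-160,0,0],[0,120,-160,0,0],[0,120,-160,0,0],[0,120,-160,0,0]]}}

```text
time: 13.95
tool_pos: [0.7716, -0.0804, 0.1332]
tcp_rot: [-2.122, -2.312, 0.004]
wrist_force: [-0.5, -0.4, -0.6]
width: 0.0
```

```bash
python3 chk.py _end; python3 - <<'E'
from h import *
C=np.array([.5367,-.0203])
for n in("scene","side","wrist"):
    c=dict(np.load(n+'.npz')); P=cloud(c); px=c["pixels"].astype(int)
    z=P[...,2]; ok=(c["depth"]>0)&(P[...,0]>.4)&(P[...,0]<.8)&(abs(P[...,1])<.35)
    m=(ok&(abs(z-.035)<.006)&(px.max(-1)<90)).astype(np.uint8)
    m=cv2.morphologyEx(m,cv2.MORPH_OPEN,np.ones((3,3)))
    k,l,s,_=cv2.connectedComponentsWithStats(m); i=1+np.argmax(s[1:,4])
    print(n,cv2.minAreaRect((P[l==i][:,:2]*1000).astype(np.float32)))
E
```

```text
13.95 [ 0.77155186 -0.08043119  0.13321666] [-0.49229724 -0.37790638 -0.5992304 ]
tcp L 228.85732897738168 -79.97175061957748
scene NE SE NW SW [35.27, 34.93, 35.64, 35.31]
scene tab-ish 15 [[97.3, -93.4], [97.9, -74.7], [98.6, -62.6]] 42.1
side NE SE NW SW [34.86, 34.66, 35.09, 34.89]
side tab-ish 8 [[97.2, -91.5], [98.4, -71.7], [100.6, -63.1]] 39.1
wrist NE SE NW SW [35.95, 35.8, 35.93, 35.78]
wrist tab-ish 203 [[97.1, -97.4], [98.1, -81.6], [99.3, -64.7]] 41.0
scene ((536.4505615234375, -20.215843200683594), (191.05258178710938, 192.45407104492188), 4.9445695877075195)
side ((581.1554565429688, 40.810943603515625), (68.5872802734375, 147.31634521484375), 41.63576126098633)
wrist ((595.4534912109375, -34.78826904296875), (89.64131164550781, 152.30609130859375), 2.861689329147339)
```

View pics/c_end.png

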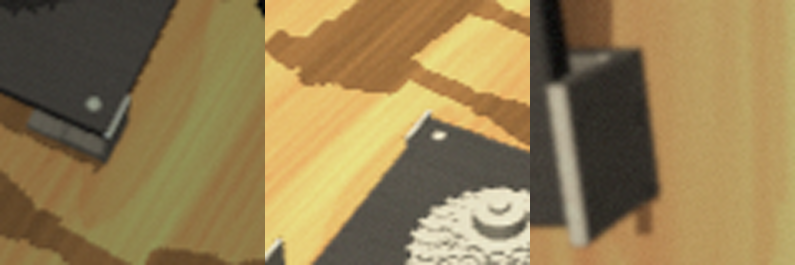

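View pics/scene_end.png

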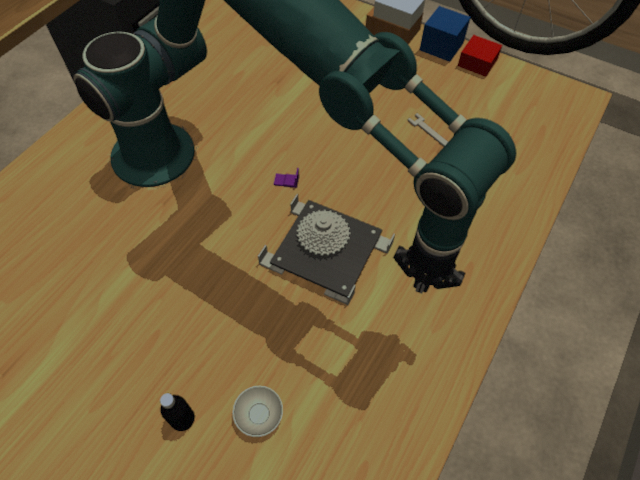

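The tab is flat against the SE edge at scene (345,295), with its outer face at about 99 mm. The plate is level and at its start pose, and the other shims and bystanders are where they were. I'm handing in.

```bash
python3 -c "
from workcell import bot
print(bot.read_state()['time'], bot.finish_job())"
```

```text
the job is handed in; nothing more can be done
14.1 None
```

I found the rocking corner and pushed its shim home, then handed the job in at 14.1 s; it reports no verdict.

- **Finding the corner:** I pressed the two corners farther from the robot. The left one (+x, +y) was firm at 10 N. The right one (+x, −y) sank about 3.4 mm at 5 N, so I did not press the other two. The camera plane fit agreed: that corner dropped to about 32 mm, the opposite one rose to about 38 mm, and the plate sprang back level afterwards.
- **Pushing the shim:** It slid in freely for about 28 mm with shut fingers, pushing low on the tab. Force rose to 5 N and motion stopped where the edge was predicted to be. I then backed out and rose clear.
- **Last checks:** The tab's outer face is about 99 mm from the plate centre, which puts the 4 mm tab on the 95 mm edge. It is centred within about 3 mm of the foot. The plate corners are level to about 0.7 mm, and the plate is within 1 mm of where it started. The other three shims and the bystanders look unmoved; I checked those by eye only.
- **What disagreed:** The reported TCP height was about 30 mm lower than the real fingertips, as shown by all cameras and by where contact happened. I went by the images and force readings instead. On the final plate check, the outline fits from the side and wrist cameras failed because the plate was only partly visible or shadowed. The plate's final position therefore rests on the scene camera alone.

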